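# Set the blade clamp's turntable to the marked angle

## Robot

A 6-joint arm with a two-finger parallel gripper is mounted at the origin on the work surface. World frame = base frame: x ahead of the robot, y to its left, z up, the work surface at z = 0. Lengths are in m, angles in degrees, forces in N, time in s.
With the tool pointing down it reaches from about 0.4 to 0.825 m from the base axis. Payload 7 kg.
Tool frame: the origin (TCP) lies between the finger pads; the fingertips stand 19 mm ahead of it and the grasp point (between the pads) is the TCP (r.finger_overhang is the distance from the TCP to the fingertips, in m); z points along the fingers, y is the direction in which the jaws open and shut (so a half turn about z gives the same grasp; the last joint's range is limited). The gripper opens to 88 mm and grips with 3 to 60 N. Pads are 19 mm wide; open, the fingers measure 130 mm over their backs; the gripper's body (78 mm by 193 mm) begins 47 mm behind the grasp point.
Start: joints at [82.798, 20.546, 0.682, 0, -70.136, -16.507], TCP at [0.271, 0.618, 0.221] pointing down, gripper open.
Joint ranges: [-176.03, 176.03], [-82.01, 121.73], [-58.28, 71.71], [-173.87, 95.51], [-174.79, -0.11], [-173.66, 173.66]. Speed limits (degrees/s): [136.94, 136.94, 172.46, 180, 180, 180].

## Interface

Orientations are given as [roll, pitch, yaw] about the fixed x, y, z axes, in that order (R = Rz(yaw) Ry(pitch) Rx(roll)).
In Python, from plant import r, optics gives the robot as it stands. The module is installed in compiled form; this text tells all that it offers.
- The arm moves only by the tool step_arm, never from a script. Its argument "increments" is a list of rows, each an object of numbers: "tx", "ty", "tz": the shift along the world's x, y, z in mm; "ax", "ay", "az": the turn, a rotation vector about the world's x, y, z in degrees; "claw": the gripper command: -1 is shut, 1 is fully open, values between are in proportion. In form: [{"tx": .., "ty": .., "tz": .., "ax": .., "ay": .., "az": .., "claw": ..}, ...]. A call has 1 to 12 rows; each row shifts and turns the commanded pose from where the row before left it; what a row does not reach is not made up. A row lasts 1/10 s, in which the tool goes at most 50 mm and 8.59 degrees, less where a joint would pass 70% of its speed; a pose out of reach is approached as far as the arm can. A call with a gripper value outside its range is refused whole. The fingers move at their own pace and stop on an object; "newtons" is the grip in N (left out, the last holds). Time passes only in rows, so rows that do not move let the fingers close. It gives the time, the measured TCP pose, the force and the opening at its end, in the units of the state.
- r.get_state(): the state, without advancing time (a new reading comes with each control period).
- optics.capture(name): name is "side" or "top"; returns a dict with "image" (420x560x3 uint8, blue, green, red), "depth" (420x560 float32, m along the optical axis (not along the pixel's ray), 0 where there is no reading), "fx", "fy", "cx", "cy" (pixels), "distortion" ([k1, k2, p1, p2, k3] as OpenCV has them; the pictures are not rectified), "R" (3x3) and "t" (3): a world point X has camera coordinates R X + t. Camera axes: x right, y down, z forward; pixel columns grow to the right and rows downward; lengths in m; the calibration is good to about 2 mm. A picture is of the moment at which its call begins.
- r.close_job(): hands the job in, once; it reports no verdict.
The state is a dict: "time_s": time; "joints": joint angles; "qd": joint speeds; "joint_torque": joint torques, N m; "tcp_pos": TCP position; "eef_rot": TCP orientation; "contact_force": force on the tool from outside, world axes, zero at the start; "moment": the same for the moment, N m; "gripper_width": finger opening in m.
Only numpy, scipy, OpenCV 4.12 (cv2) and the standard library are available. Lean on these libraries where they do the work, as an engineer would, in place of code of your own. Each camera call takes 0.05 s, during which the arm holds its last target. There are 200 camera calls.

## Task

On the scissor-sharpening fixture, push the upright lever of the turntable round with the fingertips, without gripping it, until its red pointer points at the middle of the orange magnet on the scale, and leave it there. Then press the green lock button fully down and let it come up again. Leave the oil bottle, stone, screwdriver and cup where they are.

Things in the scene. Friction and masses are not known exactly. Their poses are not given: they have to be found in the camera images.
- axis (a point): Centre of the fixture: a round grey base 320 mm across with a bright aluminium top 22 mm above the bench, fixed to the bench. This point is on the turning axis (vertical), at the height of the aluminium top. The fixture's x axis runs from the lock button through the centre to the middle of the black scale lines.
- ring (a joint): Angle of the turntable ring and its lever about the vertical axis, rad, 0 when the lever points along the fixture's x axis (middle of the scale), growing anticlockwise seen from above; stops at -1.15 and 1.15. It turns stiffly (about 3 N at the lever) and stays where it is left.
- ring_axis (a point): A point on the turning axis, 24 mm above the bench, that turns with the ring; its x axis points along the lever and the red pointer, its z axis up. The dark ring is 100 mm across and 20 mm high, and carries a blue clamp with a steel screw (top 67 mm above the ring's underside, 91 mm above the bench) holding a scissor half that lies crosswise, 66 to 69 mm above the bench, its tip 115 mm and its loop 92 mm from the axis.
- lever_top (a point): Middle of the top edge of the upright lever, 104 mm above the bench and 80 mm out from the turning axis. The lever is a steel paddle 28 mm along the radius and 10 mm thick, faced on both flat sides with black rubber pads (18 mm thick over all, 30 mm along the radius, pads from 51 to 103 mm above the bench). Below it a flat steel arm, top 44 mm above the bench, joins it to the ring, and a thin red pointer sticks out to 109 mm from the axis, along the same radius as the lever.
- pad_left (a point): Rubber pad on the lever's anticlockwise side; push on it to turn clockwise. This point is the middle of its outer face, 77 mm above the bench, 80 mm from the axis. 30 x 4 x 52 mm.
- pad_right (a point): Rubber pad on the lever's clockwise side; push on it to turn anticlockwise. This point is the middle of its outer face, 77 mm above the bench, 80 mm from the axis. 30 x 4 x 52 mm.
- orange_magnet: Orange disc magnet, 14 mm across, 5 mm high, stuck fast on the aluminium scale, 110 to 150 mm from the turning axis, on either side of the lever: the angle to set. Origin at the centre of its underside.
- blue_magnet: Blue disc magnet of the same size, stuck fast on the scale on the other side of the lever: another job's angle, to be ignored.
- lock (a joint): Travel of the lock button, m: 0 up, 0.006 fully down. Its spring takes about 5 N to push fully down; it comes up again when let go.
- lock_top (a point): Centre of the top of the green lock button (28 mm across), on the fixture 105 mm from the turning axis on the side opposite the scale; pressed straight down.
- oil: Amber oil bottle, 42 mm across, 120 mm tall, standing loose beside the fixture; origin at the centre of its underside.
- stone: Loose reddish sharpening stone, 60 x 150 x 24 mm; origin at the centre of its underside.
- driver: Loose screwdriver, 200 mm long and 26 mm thick, with a yellow handle, lying on the bench beside the fixture; origin near its middle, x axis along it towards the blade.
- cup: Loose steel cup, 64 mm across, 70 mm high, standing upright; origin at the centre of its underside.

How it is judged (in metres and radians):
On the way, in this order (a step that is already met when the one before it is completed fails the run):
1. the red pointer is brought to rest pointing at the orange magnet (y of orange_magnet in the frame of ring_axis between -0.007 and 0.007 m and x of orange_magnet in the frame of ring_axis above 0.05 m and velocity of joint ring between -0.05 and 0.05 rad/s), for 0.3 s.
2. the lock button is pressed down while the pointer points at the orange magnet (y of orange_magnet in the frame of ring_axis between -0.007 and 0.007 m and x of orange_magnet in the frame of ring_axis above 0.05 m and value of joint lock above 0.0045 m), for 0.05 s.
At the end, for the whole second after the job is handed in: The line of the lever and red pointer passes within 7 mm of the centre of the orange magnet, the ring is at rest, the lock button has been pressed (at least 4.5 mm) after that and is up again, and the four loose things are within 20 mm of where they stood (all of step 1 and value of joint lock below 0.002 m and distance of each of oil, stone, driver, cup from where it was at the start of the episode below 0.02 m); the robot touches nothing.
It fails at once if the lever is pinched: fingers press on both of its sides at once (contact force between each of ring_c0, ring_c1 and the fingers above 0.5 N).
It fails at once if a loose bystander (bottle, stone, screwdriver, cup) is lifted, tipped or shifted by more than 20 mm (distance of any of oil, stone, driver, cup from where it was at the start of the episode above 0.02 m or angle between any of oil, cup's own z axis and vertical above 0.4 rad).
It also fails if it takes over 48 s, if anything falls off the work surface, if the arm or the gripper's body presses on something with over 40 N, if the wrist force passes 120 N, or if a joint passes its speed limit or range.

## Working session

There is one attempt and no reset: what is moved stays moved. The work goes in short steps, Python scripts to look and compute and a tool call to move; the robot and the scene stay as the last step left them, time stands still between calls to the robot, and variables do not carry over. Pictures are saved under pics/ and viewed, about 8 in all and at most 12, crops included, and the job is handed in when it is done.

Besides the shell and the picture viewer there is one more tool, called after ">>>" by a JSON object that holds its "op" and its "data". step_arm: Moves the arm, as the interface text tells. Its arguments: {"type":"object","properties":{"increments":{"type":"array","items":{"type":"object","properties":{"tx":{"type":"number"},"ty":{"type":"number"},"tz":{"type":"number"},"ax":{"type":"number"},"ay":{"type":"number"},"az":{"type":"number"},"claw":{"type":"number"}}}},"newtons":{"type":"number"}},"required":["increments"]}

```bash
mkdir -p pics; python3 - <<'E'
from plant import r, optics
import cv2, pickle
s=r.get_state(); print(s)
d={n:optics.capture(n) for n in("top","side")}
pickle.dump(d,open("c0.pkl","wb"))
for n in d:
    cv2.imwrite(f"pics/{n}0.png",d[n]["image"]); print(n,d[n]["R"],d[n]["t"],d[n]["fx"],d[n]["distortion"])
E
```

```text
{'time_s': 0.0, 'joints': array([ 8.27979952e+01,  2.05895863e+01,  6.33600315e-01, -2.14118852e-02,
       -7.01357755e+01, -1.65075121e+01]), 'qd': array([-0.01788216, -0.04182281,  0.07156502,  0.04479972, -0.06115006,
       -0.01432511]), 'joint_torque': array([-1.33876292e-03, -5.82723141e+01,  2.93048537e+01,  6.99690789e+00,
        6.72890237e-03, -1.82873127e-04]), 'tcp_pos': array([0.2712271 , 0.61755888, 0.21993818]), 'eef_rot': array([ 1.79906301e+02, -6.77691172e-03, -2.37168031e+01]), 'contact_force': array([ 0.11939757, -0.30317709, -0.32239127]), 'moment': array([ 0.03241868,  0.01174247, -0.02004749]), 'gripper_width': 0.08772816279814229}
top [[ 0.05674729 -0.99836336  0.00709557]
 [-0.97071345 -0.05683463 -0.23342069]
 [ 0.23344194  0.00635823 -0.97234995]] [0.01616089 0.6100662  0.9991438 ] 414.0372102602974 [0.0056502 0.        0.        0.        0.       ]
side [[-0.98457084 -0.17478522 -0.00838974]
 [-0.12080175  0.71360312 -0.69005618]
 [ 0.12659857 -0.6783957  -0.72370718]] [0.58305508 0.07905634 1.0658846 ] 496.87818107586713 [0.05996492 0.         0.         0.         0.        ]
```

View pics/top0.png

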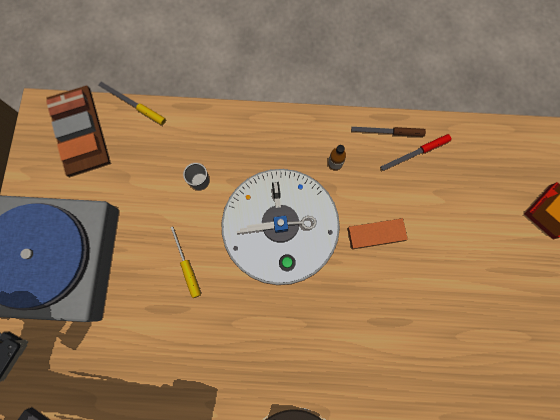

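View pics/side0.png

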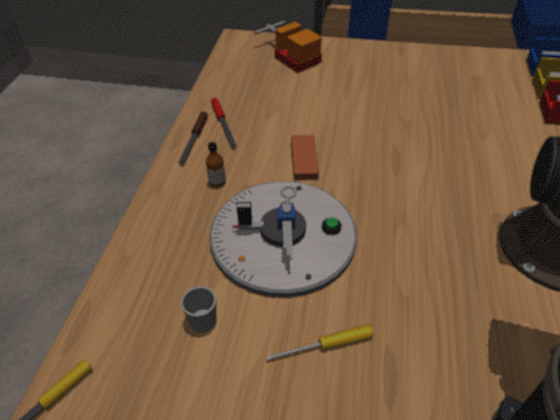

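The top view shows the fixture centred near (281,226), lever at (276,190), orange magnet (249,197), blue (300,187) and green button (287,262). The cup is at (196,177) and the bottle at (337,157). The orange magnet is on the anticlockwise side, so I push on pad_right.

```bash
cat > h.py <<'E'
import cv2, numpy as np
def ray(c,px,z):
    """pixels -> world points on plane z"""
    K=np.array([[c["fx"],0,c["cx"]],[0,c["fy"],c["cy"]],[0,0,1]])
    u=cv2.undistortPoints(np.float64(px).reshape(-1,1,2),K,np.float64(c["distortion"])).reshape(-1,2)
    R=np.array(c["R"]); o=-R.T@np.array(c["t"]); d=np.c_[u,np.ones(len(u))]@R
    return o+d*((z-o[2])/d[:,2])[:,None]
def blobs(c,lo,hi,amin=4):
    m=cv2.inRange(cv2.cvtColor(c["image"],cv2.COLOR_BGR2HSV),lo,hi)
    n,l,s,ce=cv2.connectedComponentsWithStats(m)
    return [(ce[i],s[i,4]) for i in range(1,n) if s[i,4]>=amin],l,s
COL=dict(orange=((8,150,120),(20,255,255),.027),blue=((100,120,90),(120,255,255),.027),green=((45,100,50),(80,255,255),None),red=((0,150,80),(5,255,255),.04))
def plate(c):
    h=cv2.cvtColor(c["image"],cv2.COLOR_BGR2HSV)
    m=cv2.morphologyEx(cv2.inRange(h,(0,0,110),(180,45,255)),cv2.MORPH_CLOSE,np.ones((5,5)))
    return m
E
python3 - <<'E'
from h import *
import pickle
d=pickle.load(open("c0.pkl","rb"))
for n,c in d.items():
    m=plate(c)
    cs=cv2.findContours(m,cv2.RETR_EXTERNAL,cv2.CHAIN_APPROX_NONE)[0]
    tgt=(281,226) if n=="top" else (283,235)
    k=[x for x in cs if cv2.pointPolygonTest(x,tgt,False)>=0]
    if k:
        k=max(k,key=cv2.contourArea); P=ray(c,k[:,0],.022); A=np.c_[2*P[:,:2],np.ones(len(P))]
        q=np.linalg.lstsq(A,(P[:,:2]**2).sum(1),rcond=None)[0]
        rr=np.hypot(*(P[:,:2]-q[:2]).T)
        print(n,"circle",q[:2],np.sqrt(q[2]+q[:2]@q[:2]),rr.std(),"mec",cv2.minEnclosingCircle(np.float32(P[:,:2]*1000)))
    for nm,(lo,hi,z) in COL.items():
        for ce,a in blobs(c,lo,hi)[0]:
            w=ray(c,[ce],z or .034)[0]
            if np.hypot(w[0]-.6,w[1])<.5: print(n,nm,ce.round(1),a,w.round(4))
    u,v=tgt; depth=c["depth"]
    s=c["image"][v-75:v+75,u-75:u+75]
    cv2.imwrite(f"pics/{n}z.png",cv2.resize(s,None,fx=4,fy=4,interpolation=cv2.INTER_CUBIC))
E
python3 -c "
import cv2,numpy as np
cv2.imwrite('pics/z.png',cv2.resize(np.hstack([cv2.imread('pics/topz.png'),cv2.imread('pics/sidez.png')]),(800,400)))"
```

```text
top circle [0.5778659  0.06631248] 0.15640934745756913 0.0008025886663589015 mec ((577.722900390625, 66.07601928710938), 158.17637634277344)
top orange [247.6 196.6] 14 [0.6484 0.159  0.027 ]
top orange [377.7 232.6] 1215 [ 0.5694 -0.1951  0.027 ]
top blue [300.  186.5] 16 [0.6853 0.0181 0.027 ]
top blue [280.4 223. ] 127 [0.5806 0.0654 0.027 ]
top green [286.8 261.9] 93 [0.4769 0.0425 0.034 ]
top red [436.3 142.8] 223 [ 0.83   -0.3535  0.04  ]
side circle [0.57737394 0.06854691] 0.15299494111743886 0.0009317487759656985 mec ((577.3934326171875, 67.39791870117188), 155.50262451171875)
side orange [304.2 153.9] 813 [ 0.5673 -0.1853  0.027 ]
side orange [241.1 258.2] 15 [0.6471 0.163  0.027 ]
side orange [355.5 326.8] 4 [0.4057 0.2812 0.027 ]
side orange [345.  329.6] 7 [0.4239 0.2903 0.027 ]
side orange [338.  331.4] 5 [0.436  0.2961 0.027 ]
side orange [373.  331.5] 4 [0.3741 0.2854 0.027 ]
side orange [332.  333.6] 5 [0.4462 0.3024 0.027 ]
side blue [286.3 212.9] 84 [0.5775 0.022  0.027 ]
side green [331.4 222.5] 104 [0.4754 0.0405 0.034 ]
side red [217.3 107.1] 112 [ 0.8282 -0.3259  0.04  ]
side red [235.5 226. ] 4 [0.6758 0.0901 0.04  ]
```

View pics/z.png

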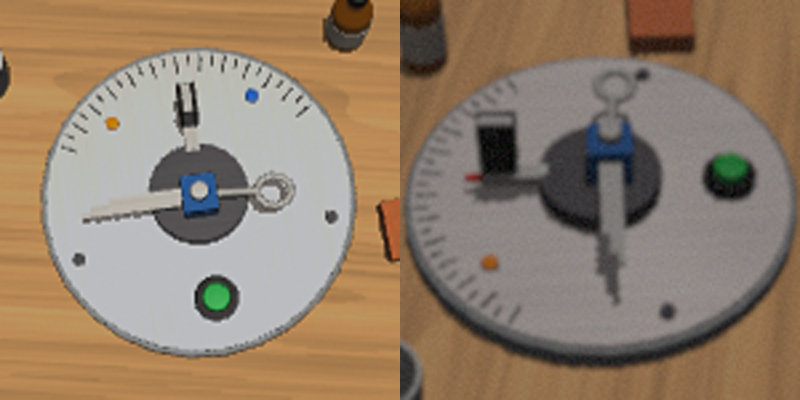

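Measured by plane-casting, averaged over both views:

| Item | Position or angle |
|---|---|
| Axis | ≈ (0.5776, 0.067) |
| Plate radius | fits to about 155 mm |
| Button | ≈ (0.476, 0.0415), 104 mm out, so fixture x axis ≈ 14° |
| Orange magnet | ≈ (0.648, 0.161), 117 mm out, bearing ≈ 53° |
| Lever | about 13° |

I now shut the jaws and move over to the clockwise side, with the jaw line along the lever's radius.

>>> {"op": "step_arm", "data": {"increments": [{"tx": 33, "ty": -35, "az": -4, "claw": -1}, {"tx": 33, "ty": -35, "az": -4, "claw": -1}, {"tx": 33, "ty": -35, "az": -4, "claw": -1}, {"tx": 33, "ty": -35, "az": -4, "claw": -1}, {"tx": 33, "ty": -35, "az": -4, "claw": -1}, {"tx": 33, "ty": -35, "az": -4, "claw": -1}, {"tx": 33, "ty": -35, "az": -4, "claw": -1}, {"tx": 33, "ty": -35, "az": -4, "claw": -1}, {"tx": 30, "ty": -38, "az": -4, "claw": -1}, {"tx": 30, "ty": -38, "az": -4, "claw": -1}, {"tx": 30, "ty": -38, "az": -4, "claw": -1}, {"tx": 20, "ty": -40, "az": -3, "claw": -1}], "newtons": 10}}

```text
$.increments[0]: bad value
```

>>> {"op": "step_arm", "data": {"increments": [{"tx": 10, "ty": -45, "az": -3}, {"tx": 10, "ty": -45, "az": -3}, {"tx": 0, "ty": -42}, {"ty": 0}]}}

```text
$.increments[0]: bad value
```

>>> {"op": "step_arm", "data": {"increments": [{"tx": 33, "ty": -35, "tz": 0, "ax": 0, "ay": 0, "az": -4, "claw": -1}], "newtons": 10}}

```text
time_s: 0.2
tcp_pos: [0.3022, 0.5852, 0.2194]
eef_rot: [179.9, 0.0, -27.5]
contact_force: [1.3, -0.4, 0.6]
gripper_width: 0.084
```

All keys are required in every row.

>>> {"op": "step_arm", "data": {"increments": [{"tx": 33, "ty": -35, "tz": 0, "ax": 0, "ay": 0, "az": -4, "claw": -1}, {"tx": 33, "ty": -35, "tz": 0, "ax": 0, "ay": 0, "az": -4, "claw": -1}, {"tx": 33, "ty": -35, "tz": 0, "ax": 0, "ay": 0, "az": -4, "claw": -1}, {"tx": 33, "ty": -35, "tz": 0, "ax": 0, "ay": 0, "az": -4, "claw": -1}, {"tx": 33, "ty": -35, "tz": 0, "ax": 0, "ay": 0, "az": -4, "claw": -1}, {"tx": 33, "ty": -35, "tz": 0, "ax": 0, "ay": 0, "az": -4, "claw": -1}, {"tx": 33, "ty": -35, "tz": 0, "ax": 0, "ay": 0, "az": -4, "claw": -1}, {"tx": 30, "ty": -38, "tz": 0, "ax": 0, "ay": 0, "az": -4, "claw": -1}, {"tx": 30, "ty": -38, "tz": 0, "ax": 0, "ay": 0, "az": -4, "claw": -1}, {"tx": 30, "ty": -38, "tz": 0, "ax": 0, "ay": 0, "az": -4, "claw": -1}, {"tx": 20, "ty": -40, "tz": 0, "ax": 0, "ay": 0, "az": -3, "claw": -1}, {"tx": 10, "ty": -45, "tz": 0, "ax": 0, "ay": 0, "az": -3, "claw": -1}]}}

```text
time_s: 1.4
tcp_pos: [0.6565, 0.1374, 0.2196]
eef_rot: [179.9, -0.0, -73.8]
contact_force: [0.0, 0.2, -0.7]
gripper_width: 0.0004
```

>>> {"op": "step_arm", "data": {"increments": [{"tx": 10, "ty": -45, "tz": -20, "ax": 0, "ay": 0, "az": -3, "claw": -1}, {"tx": 0, "ty": -45, "tz": -20, "ax": 0, "ay": 0, "az": 0, "claw": -1}, {"tx": 0, "ty": 0, "tz": 0, "ax": 0, "ay": 0, "az": 0, "claw": -1}, {"tx": 0, "ty": 0, "tz": 0, "ax": 0, "ay": 0, "az": 0, "claw": -1}]}}

```text
time_s: 1.8
tcp_pos: [0.665, 0.0477, 0.18]
eef_rot: [179.9, -0.0, -76.8]
contact_force: [-0.2, 1.4, 0.5]
gripper_width: 0.0006
```

>>> {"op": "step_arm", "data": {"increments": [{"tx": 0, "ty": 0, "tz": -24, "ax": 0, "ay": 0, "az": 0, "claw": -1}, {"tx": 0, "ty": 0, "tz": -24, "ax": 0, "ay": 0, "az": 0, "claw": -1}, {"tx": 0, "ty": 0, "tz": -24, "ax": 0, "ay": 0, "az": 0, "claw": -1}, {"tx": 0, "ty": 0, "tz": -24, "ax": 0, "ay": 0, "az": 0, "claw": -1}, {"tx": 0, "ty": 0, "tz": 0, "ax": 0, "ay": 0, "az": 0, "claw": -1}]}}

```text
time_s: 2.3
tcp_pos: [0.6634, 0.0503, 0.082]
eef_rot: [179.7, 0.0, -76.6]
contact_force: [-0.9, -0.4, -0.4]
gripper_width: 0.0002
```

```bash
python3 - <<'E'
from plant import r, optics
from h import *
L=[]
for n,t in(("top",(281,226)),("side",(283,235))):
    c=optics.capture(n);u,v=t
    L.append(cv2.resize(c["image"][v-75:v+75,u-75:u+75],(400,400),interpolation=cv2.INTER_CUBIC))
cv2.imwrite("pics/a1.png",np.hstack(L))
s=r.get_state();print(s["contact_force"],s["tcp_pos"])
E
```

```text
[ 0.2898581  -0.40805091  0.49802244] [0.66584641 0.05026864 0.08568115]
```

View pics/a1.png

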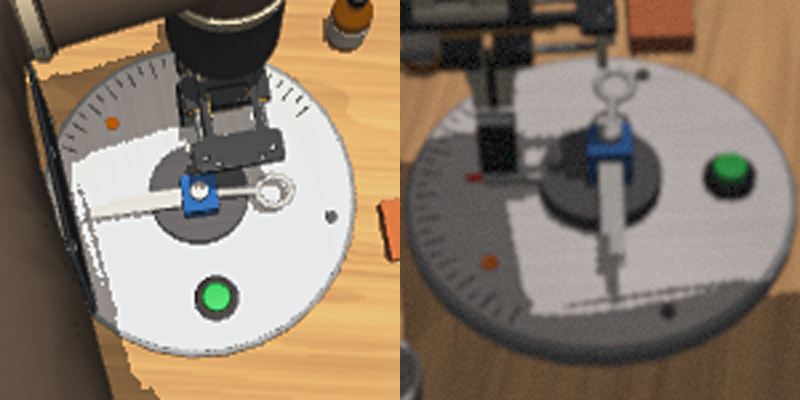

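The side view shows the fingers standing behind the lever on its clockwise side, with no contact (lever (495,145), red pointer (473,178) in the right half). I push along the arc to about 41°.

>>> {"op": "step_arm", "data": {"increments": [{"tx": -2, "ty": 9, "tz": 0, "ax": 0, "ay": 0, "az": 0, "claw": -1}, {"tx": -2, "ty": 8, "tz": 0, "ax": 0, "ay": 0, "az": 0, "claw": -1}, {"tx": -0.4, "ty": 5, "tz": 0, "ax": 0, "ay": 0, "az": 3.4, "claw": -1}, {"tx": -0.4, "ty": 5, "tz": 0, "ax": 0, "ay": 0, "az": 3.4, "claw": -1}, {"tx": -1, "ty": 5, "tz": 0, "ax": 0, "ay": 0, "az": 3.5, "claw": -1}, {"tx": -1, "ty": 5, "tz": 0, "ax": 0, "ay": 0, "az": 3.5, "claw": -1}, {"tx": -1.6, "ty": 5, "tz": 0, "ax": 0, "ay": 0, "az": 3.5, "claw": -1}, {"tx": -1.6, "ty": 5, "tz": 0, "ax": 0, "ay": 0, "az": 3.5, "claw": -1}, {"tx": -2, "ty": 4.6, "tz": 0, "ax": 0, "ay": 0, "az": 3.5, "claw": -1}, {"tx": -2, "ty": 4.6, "tz": 0, "ax": 0, "ay": 0, "az": 3.5, "claw": -1}, {"tx": 0, "ty": 0, "tz": 0, "ax": 0, "ay": 0, "az": 0, "claw": -1}, {"tx": 0, "ty": 0, "tz": 0, "ax": 0, "ay": 0, "az": 0, "claw": -1}]}}

```text
time_s: 3.6
tcp_pos: [0.6516, 0.1061, 0.0859]
eef_rot: [-179.9, -0.0, -49.0]
contact_force: [-0.2, -1.0, 0.0]
gripper_width: 0.0004
```

```bash
cat > look.py <<'E'
import sys
from plant import r, optics
from h import *
L=[]
for n,t in(("top",(281,226)),("side",(283,235))):
    c=optics.capture(n);u,v=t
    L.append(cv2.resize(c["image"][v-75:v+75,u-75:u+75],(400,400),interpolation=cv2.INTER_CUBIC))
    h=cv2.cvtColor(c["image"],cv2.COLOR_BGR2HSV)
    for nm,lo,hi,z in(("red",(0,130,50),(6,255,255),.04),("red2",(174,130,50),(180,255,255),.04),("orange",(8,150,100),(20,255,255),.027),("green",(45,100,50),(80,255,255),.034)):
        for ce,a in blobs(c,lo,hi,2)[0]:
            w=ray(c,[ce],z)[0]
            if np.hypot(w[0]-.5776,w[1]-.067)<.15: print(n,nm,ce.round(1),a,w.round(4),"bearing",np.degrees(np.arctan2(w[1]-.067,w[0]-.5776)).round(1))
cv2.imwrite(sys.argv[1],np.hstack(L))
s=r.get_state();print(s["contact_force"],s["tcp_pos"],s["eef_rot"])
E
python3 look.py pics/a2.png
```

```text
top orange [247.7 196.7] 18 [0.6482 0.1587 0.027 ] bearing 52.4
top green [286.8 261.9] 93 [0.4769 0.0425 0.034 ] bearing -166.3
side red [241.3 244.3] 10 [0.6519 0.1374 0.04  ] bearing 43.5
side red2 [242.  244.5] 2 [0.6504 0.1377 0.04  ] bearing 44.2
side orange [241.  258.1] 20 [0.6473 0.1628 0.027 ] bearing 54.0
side green [331.3 222.8] 112 [0.4755 0.0412 0.034 ] bearing -165.8
[-0.10165419 -0.26659949  0.2042193 ] [0.65117615 0.10564614 0.08525406] [-1.79991651e+02  1.29616447e-02 -4.89829858e+01]
```

View pics/a2.png

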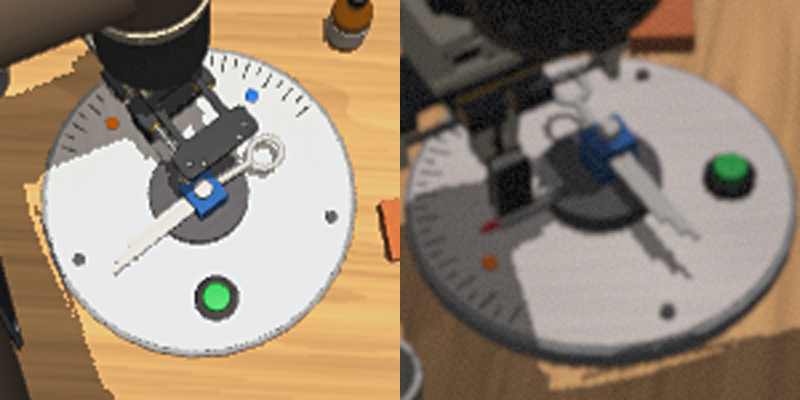

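The pointer has followed: it is at side pixel (241.3,244.3), bearing ≈ 43.5°, and the magnet in the same view is at 54.0°. About 10° remains, so I push another 7° slowly.

>>> {"op": "step_arm", "data": {"increments": [{"tx": -1.2, "ty": 2.3, "tz": 0, "ax": 0, "ay": 0, "az": 1.75, "claw": -1}, {"tx": -1.3, "ty": 2.2, "tz": 0, "ax": 0, "ay": 0, "az": 1.75, "claw": -1}, {"tx": -1.4, "ty": 2.2, "tz": 0, "ax": 0, "ay": 0, "az": 1.75, "claw": -1}, {"tx": -1.5, "ty": 2.1, "tz": 0, "ax": 0, "ay": 0, "az": 1.75, "claw": -1}, {"tx": 0, "ty": 0, "tz": 0, "ax": 0, "ay": 0, "az": 0, "claw": -1}, {"tx": 0, "ty": 0, "tz": 0, "ax": 0, "ay": 0, "az": 0, "claw": -1}]}}

```text
time_s: 4.3
tcp_pos: [0.6459, 0.1145, 0.0849]
eef_rot: [-180.0, 0.0, -41.9]
contact_force: [1.2, -0.9, 0.5]
gripper_width: 0.0002
```

```bash
python3 look.py pics/a3.png
```

```text
top orange [247.7 196.7] 18 [0.6482 0.1587 0.027 ] bearing 52.4
top green [286.8 261.9] 93 [0.4769 0.0425 0.034 ] bearing -166.3
side red [244.3 248. ] 12 [0.6435 0.146  0.04  ] bearing 50.1
side orange [241.2 258.1] 19 [0.6471 0.1627 0.027 ] bearing 54.0
side green [331.3 222.9] 116 [0.4754 0.0417 0.034 ] bearing -166.1
[ 1.40255187 -0.67453312  1.28930656] [0.64584788 0.11442579 0.08481651] [-1.79996327e+02  1.78585329e-02 -4.19278083e+01]
```

About 3.7° remains. I push 3.3°, back off along the tangent and rise, for a clear look.

>>> {"op": "step_arm", "data": {"increments": [{"tx": -0.9, "ty": 1.3, "tz": 0, "ax": 0, "ay": 0, "az": 1.1, "claw": -1}, {"tx": -1, "ty": 1.3, "tz": 0, "ax": 0, "ay": 0, "az": 1.1, "claw": -1}, {"tx": -1, "ty": 1.3, "tz": 0, "ax": 0, "ay": 0, "az": 1.1, "claw": -1}, {"tx": 0, "ty": 0, "tz": 0, "ax": 0, "ay": 0, "az": 0, "claw": -1}, {"tx": 0, "ty": 0, "tz": 0, "ax": 0, "ay": 0, "az": 0, "claw": -1}, {"tx": 5, "ty": -4, "tz": 0, "ax": 0, "ay": 0, "az": 0, "claw": -1}, {"tx": 10, "ty": -8, "tz": 0, "ax": 0, "ay": 0, "az": 0, "claw": -1}, {"tx": 0, "ty": 0, "tz": 40, "ax": 0, "ay": 0, "az": 0, "claw": -1}, {"tx": 0, "ty": 0, "tz": 40, "ax": 0, "ay": 0, "az": 0, "claw": -1}, {"tx": 0, "ty": 0, "tz": 40, "ax": 0, "ay": 0, "az": 0, "claw": -1}, {"tx": -10, "ty": -45, "tz": 0, "ax": 0, "ay": 0, "az": 8, "claw": -1}, {"tx": -10, "ty": -45, "tz": 0, "ax": 0, "ay": 0, "az": 8, "claw": -1}]}}

```text
time_s: 5.6
tcp_pos: [0.6389, 0.0157, 0.2064]
eef_rot: [-179.9, -0.1, -22.2]
contact_force: [0.0, -0.8, -0.6]
gripper_width: 0.0003
```

>>> {"op": "step_arm", "data": {"increments": [{"tx": -20, "ty": -42, "tz": 0, "ax": 0, "ay": 0, "az": 7, "claw": -1}, {"tx": -30, "ty": -30, "tz": 0, "ax": 0, "ay": 0, "az": 7, "claw": -1}, {"tx": -40, "ty": -20, "tz": 0, "ax": 0, "ay": 0, "az": 7, "claw": -1}, {"tx": -40, "ty": -10, "tz": 0, "ax": 0, "ay": 0, "az": 7, "claw": -1}, {"tx": -35, "ty": 0, "tz": 0, "ax": 0, "ay": 0, "az": 7, "claw": -1}, {"tx": 0, "ty": 0, "tz": 0, "ax": 0, "ay": 0, "az": 0, "claw": -1}, {"tx": 0, "ty": 0, "tz": 0, "ax": 0, "ay": 0, "az": 0, "claw": -1}]}}

```text
time_s: 6.3
tcp_pos: [0.4731, -0.0864, 0.2058]
eef_rot: [-180.0, -0.1, 12.3]
contact_force: [-0.1, -0.6, -0.2]
gripper_width: 0.0004
```

```bash
python3 look.py pics/a4.png
```

```text
top orange [247.5 196.3] 11 [0.6493 0.1594 0.027 ] bearing 52.2
side red [246.5 250. ] 14 [0.638  0.1504 0.04  ] bearing 54.1
side orange [241.2 258.2] 17 [0.6469 0.1629 0.027 ] bearing 54.2
side green [331.3 222.3] 91 [0.4758 0.0398 0.034 ] bearing -165.0
[ 0.50497601  0.33720167 -0.19727885] [ 0.47396371 -0.08598671  0.20523089] [ 1.79998268e+02 -3.16326057e-02  1.23330461e+01]
```

View pics/a4.png

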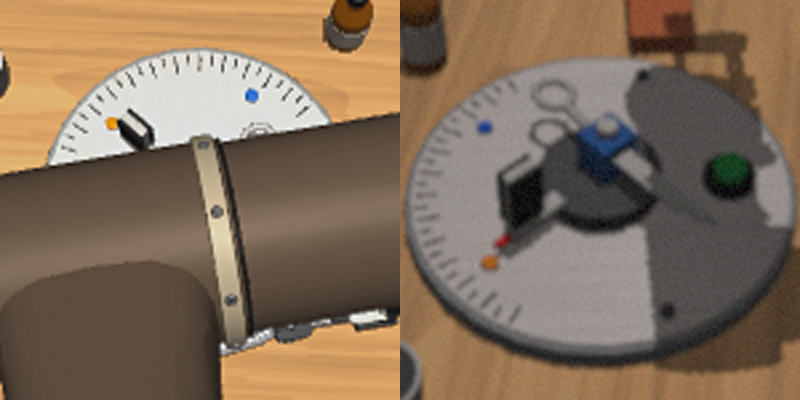

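The side view shows the red pointer (503,241 in the right half) aimed at the orange magnet (490,262). Both bearings are 54.1–54.2° in that view. I cross-check with the lever-top points from depth.

```bash
cat > lev.py <<'E'
from plant import r, optics
from h import *
for n in("top","side"):
    c=optics.capture(n);D=c["depth"]
    v,u=np.mgrid[:420,:560]; px=np.c_[u.ravel(),v.ravel()].astype(float)
    K=np.array([[c["fx"],0,c["cx"]],[0,c["fy"],c["cy"]],[0,0,1]])
    q=cv2.undistortPoints(px.reshape(-1,1,2),K,np.float64(c["distortion"])).reshape(-1,2)
    d=D.ravel(); X=(np.c_[q,np.ones(len(q))]*d[:,None]-np.array(c["t"]))@np.array(c["R"])
    e=X[:,:2]-[.5776,.067]; rr=np.hypot(*e.T)
    m=(d>0)&(X[:,2]>.098)&(X[:,2]<.109)&(rr>.055)&(rr<.105)&(e[:,0]>0)&(e[:,1]>0)
    if m.any(): p=X[m]; w=p.mean(0); print(n,"lever top",m.sum(),w.round(4),"r",np.hypot(*(w[:2]-[.5776,.067])).round(4),"bearing",np.degrees(np.arctan2(w[1]-.067,w[0]-.5776)).round(1))
    g=blobs(c,(45,100,30),(80,255,255))[0]
    for ce,a in g:
        i=int(round(ce[1]))*560+int(round(ce[0]))
        if abs(X[i,0]-.476)<.04: print(n,"button",X[i].round(4),a)
E
python3 lev.py
```

```text
top lever top 82 [0.6266 0.1289 0.1033] r 0.0789 bearing 51.6
side lever top 122 [0.6263 0.1338 0.102 ] r 0.0827 bearing 53.9
side button [0.4758 0.0511 0.044 ] 119
```

Lever and magnet bearings agree within each view: top 51.6° against 52.3°, side 53.9° against 54.1°. That is about 1 mm at the magnet, so the lever is set. Next is the button at (0.476, 0.042).

>>> {"op": "step_arm", "data": {"increments": [{"tx": 1, "ty": 43, "tz": 0, "ax": 0, "ay": 0, "az": 0, "claw": -1}, {"tx": 1, "ty": 43, "tz": 0, "ax": 0, "ay": 0, "az": 0, "claw": -1}, {"tx": 0, "ty": 42, "tz": 0, "ax": 0, "ay": 0, "az": 0, "claw": -1}, {"tx": 0, "ty": 0, "tz": -40, "ax": 0, "ay": 0, "az": 0, "claw": -1}, {"tx": 0, "ty": 0, "tz": -40, "ax": 0, "ay": 0, "az": 0, "claw": -1}, {"tx": 0, "ty": 0, "tz": -35, "ax": 0, "ay": 0, "az": 0, "claw": -1}, {"tx": 0, "ty": 0, "tz": -10, "ax": 0, "ay": 0, "az": 0, "claw": -1}, {"tx": 0, "ty": 0, "tz": 0, "ax": 0, "ay": 0, "az": 0, "claw": -1}, {"tx": 0, "ty": 0, "tz": 0, "ax": 0, "ay": 0, "az": 0, "claw": -1}]}}

```text
time_s: 7.4
tcp_pos: [0.4763, 0.0425, 0.081]
eef_rot: [180.0, -0.1, 12.4]
contact_force: [0.5, -0.0, 0.6]
gripper_width: 0.0006
```

>>> {"op": "step_arm", "data": {"increments": [{"tx": 0, "ty": 0, "tz": -4, "ax": 0, "ay": 0, "az": 0, "claw": -1}, {"tx": 0, "ty": 0, "tz": -4, "ax": 0, "ay": 0, "az": 0, "claw": -1}, {"tx": 0, "ty": 0, "tz": -4, "ax": 0, "ay": 0, "az": 0, "claw": -1}, {"tx": 0, "ty": 0, "tz": 0, "ax": 0, "ay": 0, "az": 0, "claw": -1}, {"tx": 0, "ty": 0, "tz": 0, "ax": 0, "ay": 0, "az": 0, "claw": -1}]}}

```text
time_s: 7.9
tcp_pos: [0.4751, 0.0421, 0.068]
eef_rot: [180.0, -0.0, 12.4]
contact_force: [-0.8, -0.6, 0.2]
gripper_width: 0.0009
```

>>> {"op": "step_arm", "data": {"increments": [{"tx": 1, "ty": 0, "tz": -3, "ax": 0, "ay": 0, "az": 0, "claw": -1}, {"tx": 0, "ty": 0, "tz": 0, "ax": 0, "ay": 0, "az": 0, "claw": -1}, {"tx": 0, "ty": 0, "tz": 0, "ax": 0, "ay": 0, "az": 0, "claw": -1}]}}

```text
time_s: 8.2
tcp_pos: [0.4761, 0.0421, 0.0649]
eef_rot: [180.0, 0.0, 12.4]
contact_force: [0.1, 0.2, -0.6]
gripper_width: 0.0006
```

>>> {"op": "step_arm", "data": {"increments": [{"tx": 0, "ty": 0, "tz": -3, "ax": 0, "ay": 0, "az": 0, "claw": -1}, {"tx": 0, "ty": 0, "tz": 0, "ax": 0, "ay": 0, "az": 0, "claw": -1}, {"tx": 0, "ty": 0, "tz": 0, "ax": 0, "ay": 0, "az": 0, "claw": -1}]}}

```text
time_s: 8.5
tcp_pos: [0.476, 0.0421, 0.0618]
eef_rot: [180.0, 0.0, 12.4]
contact_force: [0.0, 0.4, 0.1]
gripper_width: 0.0003
```

>>> {"op": "step_arm", "data": {"increments": [{"tx": 0, "ty": 0, "tz": -3, "ax": 0, "ay": 0, "az": 0, "claw": -1}, {"tx": 0, "ty": 0, "tz": 0, "ax": 0, "ay": 0, "az": 0, "claw": -1}, {"tx": 0, "ty": 0, "tz": 0, "ax": 0, "ay": 0, "az": 0, "claw": -1}]}}

```text
time_s: 8.8
tcp_pos: [0.476, 0.0421, 0.0588]
eef_rot: [180.0, 0.0, 12.4]
contact_force: [0.3, -0.1, 0.7]
gripper_width: 0.0005
```

>>> {"op": "step_arm", "data": {"increments": [{"tx": 0, "ty": 0, "tz": -2, "ax": 0, "ay": 0, "az": 0, "claw": -1}, {"tx": 0, "ty": 0, "tz": 0, "ax": 0, "ay": 0, "az": 0, "claw": -1}, {"tx": 0, "ty": 0, "tz": 0, "ax": 0, "ay": 0, "az": 0, "claw": -1}]}}

```text
time_s: 9.1
tcp_pos: [0.476, 0.0421, 0.0569]
eef_rot: [180.0, 0.0, 12.4]
contact_force: [-0.3, 0.9, -0.0]
gripper_width: 0.0006
```

>>> {"op": "step_arm", "data": {"increments": [{"tx": 0, "ty": 0, "tz": -2, "ax": 0, "ay": 0, "az": 0, "claw": -1}, {"tx": 0, "ty": 0, "tz": 0, "ax": 0, "ay": 0, "az": 0, "claw": -1}, {"tx": 0, "ty": 0, "tz": 0, "ax": 0, "ay": 0, "az": 0, "claw": -1}]}}

```text
time_s: 9.4
tcp_pos: [0.476, 0.0421, 0.0549]
eef_rot: [180.0, 0.0, 12.4]
contact_force: [0.3, 0.6, -0.3]
gripper_width: 0.0003
```

>>> {"op": "step_arm", "data": {"increments": [{"tx": 0, "ty": 0, "tz": -2, "ax": 0, "ay": 0, "az": 0, "claw": -1}, {"tx": 0, "ty": 0, "tz": 0, "ax": 0, "ay": 0, "az": 0, "claw": -1}, {"tx": 0, "ty": 0, "tz": 0, "ax": 0, "ay": 0, "az": 0, "claw": -1}]}}

```text
time_s: 9.7
tcp_pos: [0.476, 0.0421, 0.0529]
eef_rot: [180.0, 0.0, 12.4]
contact_force: [0.8, 0.8, 0.5]
gripper_width: 0.0004
```

>>> {"op": "step_arm", "data": {"increments": [{"tx": 0, "ty": 0, "tz": -2, "ax": 0, "ay": 0, "az": 0, "claw": -1}, {"tx": 0, "ty": 0, "tz": 0, "ax": 0, "ay": 0, "az": 0, "claw": -1}, {"tx": 0, "ty": 0, "tz": 0, "ax": 0, "ay": 0, "az": 0, "claw": -1}]}}

```text
time_s: 10.0
tcp_pos: [0.476, 0.0421, 0.0509]
eef_rot: [180.0, 0.0, 12.4]
contact_force: [0.4, 0.3, 0.5]
gripper_width: 0.0005
```

>>> {"op": "step_arm", "data": {"increments": [{"tx": 0, "ty": 0, "tz": -2, "ax": 0, "ay": 0, "az": 0, "claw": -1}, {"tx": 0, "ty": 0, "tz": 0, "ax": 0, "ay": 0, "az": 0, "claw": -1}, {"tx": 0, "ty": 0, "tz": 0, "ax": 0, "ay": 0, "az": 0, "claw": -1}]}}

```text
time_s: 10.3
tcp_pos: [0.476, 0.0421, 0.0489]
eef_rot: [180.0, 0.0, 12.4]
contact_force: [0.2, 0.2, -0.3]
gripper_width: 0.0004
```

```bash
python3 look.py pics/a5.png
```

```text
top orange [247.6 196.6] 15 [0.6484 0.1589 0.027 ] bearing 52.4
side red [246.2 250.1] 12 [0.6386 0.1507 0.04  ] bearing 53.9
side orange [241.3 258.1] 14 [0.6468 0.1628 0.027 ] bearing 54.2
[-0.28696194  0.09224586 -0.14080426] [0.47605921 0.0421267  0.04895741] [1.79998264e+02 2.29841427e-03 1.23928165e+01]
```

View pics/a5.png

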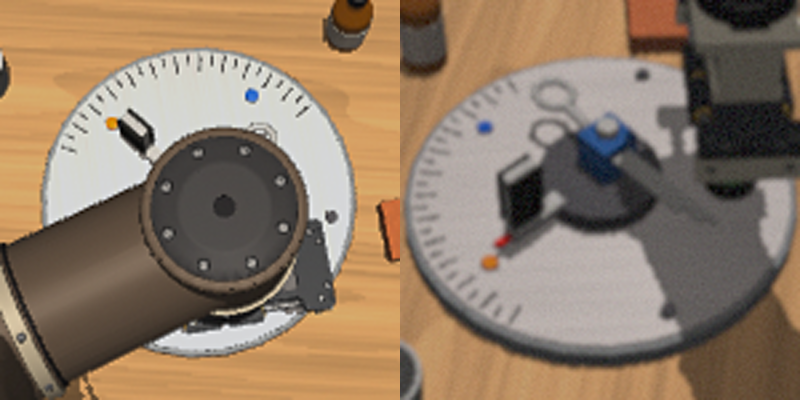

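The pointer is still on the magnet and the fingers hide the green button (730,185 in the right half). The tips still touch nothing, so the button is lower than I took it to be. I go on down.

>>> {"op": "step_arm", "data": {"increments": [{"tx": 0, "ty": 0, "tz": -2, "ax": 0, "ay": 0, "az": 0, "claw": -1}, {"tx": 0, "ty": 0, "tz": 0, "ax": 0, "ay": 0, "az": 0, "claw": -1}, {"tx": 0, "ty": 0, "tz": 0, "ax": 0, "ay": 0, "az": 0, "claw": -1}]}}

```text
time_s: 10.7
tcp_pos: [0.476, 0.0421, 0.0469]
eef_rot: [180.0, 0.0, 12.4]
contact_force: [0.1, 0.5, -0.2]
gripper_width: 0.0001
```

```bash
python3 - <<'E'
from plant import r
from h import *
import pickle
print(r.finger_overhang, r.get_state()["contact_force"])
d=pickle.load(open("c0.pkl","rb"))
for n,c in d.items():
    ce,a=max(blobs(c,(45,100,50),(80,255,255))[0],key=lambda b:b[1])
    for z in (.026,.030,.034,.038,.042): print(n,z,ray(c,[ce],z)[0][:2].round(4))
    # local height of button and neighbouring plate from depth
    K=np.array([[c["fx"],0,c["cx"]],[0,c["fy"],c["cy"]],[0,0,1]]);R=np.array(c["R"])
    def h(u,v):
        z=c["depth"][v,u]; return float(((np.linalg.inv(K)@[u,v,1]*z-c["t"])@R)[2])
    u,v=map(int,ce.round())
    print("button h",np.median([h(u+i,v+j) for i in(-2,-1,0,1,2) for j in(-1,0,1)]),"plate h",np.median([h(u+i,v+j+22) for i in(-2,-1,0,1,2) for j in(-1,0,1)]))
E
```

```text
0.019 [ 0.10904085  0.50341958 -0.20898188]
top 0.026 [0.4778 0.0425]
top 0.03 [0.4773 0.0425]
top 0.034 [0.4769 0.0425]
top 0.038 [0.4765 0.0425]
top 0.042 [0.476  0.0425]
button h 0.044085035702828096 plate h 0.014707401980091447
side 0.026 [0.4757 0.0332]
side 0.03 [0.4756 0.0369]
side 0.034 [0.4754 0.0405]
side 0.038 [0.4753 0.0442]
side 0.042 [0.4751 0.0478]
button h 0.043513043709330824 plate h 0.021197114286596673
```

Depth puts the button top at 44 mm, yet the tips read 28 mm with no force. These disagree, so I look closer before going lower.

```bash
python3 - <<'E'
from plant import r, optics
from h import *
c=optics.capture("side"); print(blobs(c,(40,60,15),(85,255,255),3)[0])
def px(X): 
    K=np.array([[c["fx"],0,c["cx"]],[0,c["fy"],c["cy"]],[0,0,1]])
    return cv2.projectPoints(np.float64([X]),cv2.Rodrigues(np.array(c["R"]))[0],np.float64(c["t"]),K,np.float64(c["distortion"]))[0].ravel().round(1)
s=r.get_state(); p=s["tcp_pos"]; print("tcp px",px(p),"tip px",px(p-[0,0,.019]),s["gripper_width"],s["contact_force"],s["moment"],s["joint_torque"])
cv2.imwrite("pics/a6.png",cv2.convertScaleAbs(cv2.resize(c["image"][130:270,270:410],(600,600),interpolation=cv2.INTER_CUBIC),alpha=1.8))
E
```

```text
[(array([545.66666667,  13.33333333]), np.int32(3)), (array([557.5,  16. ]), np.int32(4)), (array([552.33333333,  23.33333333]), np.int32(3)), (array([528.66666667,  30.66666667]), np.int32(3)), (array([533.        ,  32.66666667]), np.int32(3)), (array([542.33333333,  37.        ]), np.int32(3)), (array([541. ,  42.2]), np.int32(5)), (array([537.66666667,  44.33333333]), np.int32(3)), (array([519.66666667,  46.66666667]), np.int32(3)), (array([534.        ,  47.66666667]), np.int32(3)), (array([526.,  49.]), np.int32(3)), (array([524.66666667,  53.        ]), np.int32(3)), (array([527.        ,  56.33333333]), np.int32(3)), (array([515.5,  63.5]), np.int32(4)), (array([520.33333333,  66.66666667]), np.int32(3)), (array([516.75,  70.25]), np.int32(4)), (array([324.4, 114.4]), np.int32(5)), (array([318.66666667, 117.33333333]), np.int32(3)), (array([331.75, 122.5 ]), np.int32(4)), (array([321.75, 123.5 ]), np.int32(4)), (array([349.        , 126.66666667]), np.int32(3)), (array([318.        , 130.33333333]), np.int32(3)), (array([356.        , 132.66666667]), np.int32(3)), (array([459
[... 414 characters left out ...]
   ]), np.int32(3)), (array([325.88888889, 161.77777778]), np.int32(9)), (array([538.66666667, 164.        ]), np.int32(3)), (array([347.        , 165.66666667]), np.int32(3)), (array([333.33333333, 167.66666667]), np.int32(3)), (array([423., 173.]), np.int32(3)), (array([433.28571429, 173.71428571]), np.int32(7)), (array([355.66666667, 217.        ]), np.int32(3)), (array([253.25, 229.5 ]), np.int32(4)), (array([255.33333333, 233.        ]), np.int32(3))]
tcp px [331.4 219. ] tip px [330.9 224.9] 0.00048090840217742575 [ 0.20358523 -0.05060481 -0.04942918] [ 0.00909724 -0.03527817 -0.00600059] [-3.95571653e-03 -3.90849602e+01  2.01985198e+01  4.73891169e+00
  8.73999973e-02  3.27874363e-05]
```

View pics/a6.png

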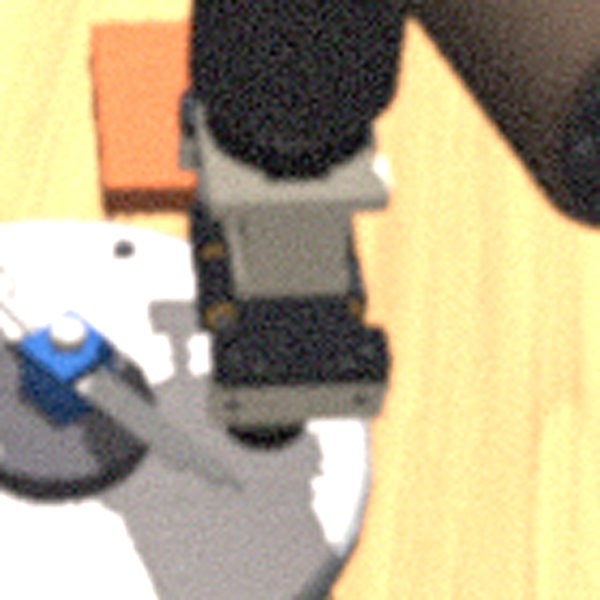

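The fingers stand over the button (dark collar just visible at (265,435)). Nothing else is beneath the gripper, so I go on down in small steps and watch the force.

>>> {"op": "step_arm", "data": {"increments": [{"tx": 0, "ty": 0, "tz": -2, "ax": 0, "ay": 0, "az": 0, "claw": -1}, {"tx": 0, "ty": 0, "tz": 0, "ax": 0, "ay": 0, "az": 0, "claw": -1}, {"tx": 0, "ty": 0, "tz": 0, "ax": 0, "ay": 0, "az": 0, "claw": -1}]}}

```text
time_s: 11.05
tcp_pos: [0.476, 0.0421, 0.0449]
eef_rot: [180.0, 0.0, 12.4]
contact_force: [-0.3, -0.3, -0.0]
gripper_width: 0.0007
```

>>> {"op": "step_arm", "data": {"increments": [{"tx": 0, "ty": 0, "tz": -2, "ax": 0, "ay": 0, "az": 0, "claw": -1}, {"tx": 0, "ty": 0, "tz": 0, "ax": 0, "ay": 0, "az": 0, "claw": -1}, {"tx": 0, "ty": 0, "tz": 0, "ax": 0, "ay": 0, "az": 0, "claw": -1}]}}

```text
time_s: 11.35
tcp_pos: [0.476, 0.0421, 0.0429]
eef_rot: [180.0, 0.0, 12.4]
contact_force: [0.2, -0.4, -0.7]
gripper_width: 0.0008
```

```bash
python3 - <<'E'
from plant import r, optics
from h import *
for n in("side","top"):
    c=optics.capture(n);D=c["depth"]
    v,u=np.mgrid[:420,:560]; px=np.c_[u.ravel(),v.ravel()].astype(float)
    K=np.array([[c["fx"],0,c["cx"]],[0,c["fy"],c["cy"]],[0,0,1]])
    q=cv2.undistortPoints(px.reshape(-1,1,2),K,np.float64(c["distortion"])).reshape(-1,2)
    d=D.ravel(); X=((np.c_[q,np.ones(len(q))]*d[:,None]-np.array(c["t"]))@np.array(c["R"])).reshape(420,560,3)
    if n=="side":
        for col in(325,331,337,345): 
            print(col,[(rw,*(X[rw,col]*1000).round().astype(int)) for rw in range(196,244,3)])
    Z=X.reshape(-1,3); m=(d>0)&(np.hypot(Z[:,0]-.476,Z[:,1]-.042)<.13)
    for lo,hi in((.025,.05),(.05,.08),(.08,.11),(.11,.14),(.14,.18)):
        k=Z[m&(Z[:,2]>lo)&(Z[:,2]<hi)]
        if len(k): print(n,lo,len(k),k.min(0).round(3),k.max(0).round(3))
E
```

```text
325 [(196, np.int64(490), np.int64(96), np.int64(166)), (199, np.int64(490), np.int64(99), np.int64(161)), (202, np.int64(489), np.int64(102), np.int64(156)), (205, np.int64(488), np.int64(110), np.int64(156)), (208, np.int64(487), np.int64(118), np.int64(157)), (211, np.int64(486), np.int64(126), np.int64(157)), (214, np.int64(485), np.int64(132), np.int64(156)), (217, np.int64(484), np.int64(141), np.int64(157)), (220, np.int64(484), np.int64(147), np.int64(155)), (223, np.int64(483), np.int64(144), np.int64(144)), (226, np.int64(483), np.int64(135), np.int64(126)), (229, np.int64(483), np.int64(135), np.int64(118)), (232, np.int64(486), np.int64(62), np.int64(25)), (235, np.int64(486), np.int64(66), np.int64(20)), (238, np.int64(485), np.int64(76), np.int64(21)), (241, np.int64(482), np.int64(121), np.int64(65))]
331 [(196, np.int64(479), np.int64(97), np.int64(170)), (199, np.int64(478), np.int64(95), np.int64(160)), (202, np.int64(478), np.int64(100), np.int64(156)), (205, np.int64(477), np.int64(106), np.int64(155)), (208, np.int64(476), np.int64(117), np.int64(157)), (211, np.
[... 1952 characters left out ...]
), (229, np.int64(445), np.int64(127), np.int64(115)), (232, np.int64(444), np.int64(51), np.int64(20)), (235, np.int64(443), np.int64(59), np.int64(21)), (238, np.int64(443), np.int64(66), np.int64(19)), (241, np.int64(442), np.int64(75), np.int64(19))]
side 0.025 701 [0.449 0.027 0.025] [0.605 0.163 0.049]
side 0.05 570 [0.477 0.034 0.05 ] [0.604 0.131 0.08 ]
side 0.08 124 [0.55  0.044 0.08 ] [0.589 0.085 0.093]
side 0.11 659 [ 0.42  -0.032  0.112] [0.533 0.145 0.14 ]
side 0.14 1221 [ 0.419 -0.044  0.14 ] [0.535 0.147 0.18 ]
top 0.025 27 [ 0.427 -0.075  0.025] [0.56  0.096 0.028]
top 0.11 115 [ 0.433 -0.054  0.121] [0.468 0.069 0.14 ]
top 0.14 413 [ 0.433 -0.059  0.14 ] [0.534 0.066 0.161]
```

Depth shows the lowest visible body edge about 20 mm higher than I expected. The shut fingers therefore probably end higher than the nominal tip, with real contact just ahead. I keep stepping down.

>>> {"op": "step_arm", "data": {"increments": [{"tx": 0, "ty": 0, "tz": -1.5, "ax": 0, "ay": 0, "az": 0, "claw": -1}, {"tx": 0, "ty": 0, "tz": 0, "ax": 0, "ay": 0, "az": 0, "claw": -1}, {"tx": 0, "ty": 0, "tz": 0, "ax": 0, "ay": 0, "az": 0, "claw": -1}]}}

```text
time_s: 11.75
tcp_pos: [0.4761, 0.0421, 0.0414]
eef_rot: [180.0, 0.0, 12.4]
contact_force: [-0.8, -0.1, -1.2]
gripper_width: 0.0005
```

>>> {"op": "step_arm", "data": {"increments": [{"tx": 0, "ty": 0, "tz": -1.5, "ax": 0, "ay": 0, "az": 0, "claw": -1}, {"tx": 0, "ty": 0, "tz": 0, "ax": 0, "ay": 0, "az": 0, "claw": -1}, {"tx": 0, "ty": 0, "tz": 0, "ax": 0, "ay": 0, "az": 0, "claw": -1}]}}

```text
time_s: 12.05
tcp_pos: [0.476, 0.0421, 0.0399]
eef_rot: [180.0, 0.0, 12.4]
contact_force: [0.5, -0.4, -0.3]
gripper_width: 0.0003
```

```bash
python3 - <<'E'
from plant import r
for i in range(3):
    s=r.get_state(); print(s["tcp_pos"],s["contact_force"],s["moment"],s["joint_torque"][:3])
E
```

```text
[0.47603094 0.0421065  0.03989065] [ 0.51658246 -0.36241068 -0.26470881] [-0.06604198 -0.05742335 -0.05241201] [-3.12909258e-03 -3.95419335e+01  1.97603559e+01]
[0.47603094 0.0421065  0.03989065] [ 0.51658246 -0.36241068 -0.26470881] [-0.06604198 -0.05742335 -0.05241201] [-3.12909258e-03 -3.95419335e+01  1.97603559e+01]
[0.47603094 0.0421065  0.03989065] [ 0.51658246 -0.36241068 -0.26470881] [-0.06604198 -0.05742335 -0.05241201] [-3.12909258e-03 -3.95419335e+01  1.97603559e+01]
```

>>> {"op": "step_arm", "data": {"increments": [{"tx": 0, "ty": 0, "tz": -2, "ax": 0, "ay": 0, "az": 0, "claw": -1}, {"tx": 0, "ty": 0, "tz": 0, "ax": 0, "ay": 0, "az": 0, "claw": -1}, {"tx": 0, "ty": 0, "tz": 0, "ax": 0, "ay": 0, "az": 0, "claw": -1}]}}

```text
time_s: 12.35
tcp_pos: [0.4763, 0.0422, 0.0381]
eef_rot: [-180.0, -0.0, 12.4]
contact_force: [-0.1, -0.7, 0.9]
gripper_width: 0.0005
```

>>> {"op": "step_arm", "data": {"increments": [{"tx": 0, "ty": 0, "tz": -2, "ax": 0, "ay": 0, "az": 0, "claw": -1}, {"tx": 0, "ty": 0, "tz": 0, "ax": 0, "ay": 0, "az": 0, "claw": -1}, {"tx": 0, "ty": 0, "tz": 0, "ax": 0, "ay": 0, "az": 0, "claw": -1}]}}

```text
time_s: 12.65
tcp_pos: [0.4763, 0.0422, 0.036]
eef_rot: [-180.0, -0.0, 12.4]
contact_force: [-0.2, 0.9, 2.8]
gripper_width: 0.0007
```

>>> {"op": "step_arm", "data": {"increments": [{"tx": 0, "ty": 0, "tz": -2, "ax": 0, "ay": 0, "az": 0, "claw": -1}, {"tx": 0, "ty": 0, "tz": 0, "ax": 0, "ay": 0, "az": 0, "claw": -1}, {"tx": 0, "ty": 0, "tz": 0, "ax": 0, "ay": 0, "az": 0, "claw": -1}]}}

```text
time_s: 12.95
tcp_pos: [0.4763, 0.0422, 0.0341]
eef_rot: [180.0, -0.0, 12.4]
contact_force: [0.3, 0.3, 3.3]
gripper_width: 0.0006
```

Contact: the spring is loading (2.8 N, then 3.3 N). I continue to the stop.

>>> {"op": "step_arm", "data": {"increments": [{"tx": 0, "ty": 0, "tz": -1.5, "ax": 0, "ay": 0, "az": 0, "claw": -1}, {"tx": 0, "ty": 0, "tz": 0, "ax": 0, "ay": 0, "az": 0, "claw": -1}, {"tx": 0, "ty": 0, "tz": 0, "ax": 0, "ay": 0, "az": 0, "claw": -1}]}}

```text
time_s: 13.25
tcp_pos: [0.4763, 0.0422, 0.0326]
eef_rot: [-180.0, -0.0, 12.4]
contact_force: [-0.7, -0.4, 6.4]
gripper_width: 0.0003
```

>>> {"op": "step_arm", "data": {"increments": [{"tx": 0, "ty": 0, "tz": -1.5, "ax": 0, "ay": 0, "az": 0, "claw": -1}, {"tx": 0, "ty": 0, "tz": 0, "ax": 0, "ay": 0, "az": 0, "claw": -1}, {"tx": 0, "ty": 0, "tz": 0, "ax": 0, "ay": 0, "az": 0, "claw": -1}]}}

```text
time_s: 13.55
tcp_pos: [0.4764, 0.0422, 0.0322]
eef_rot: [180.0, -0.0, 12.4]
contact_force: [-5.6, 1.5, 22.4]
gripper_width: 0.0004
```

The force jumped to 22 N with the tool stopped, so the button is fully down on its stop. I rise straight up and swing away towards the start side for a clear view.

>>> {"op": "step_arm", "data": {"increments": [{"tx": 0, "ty": 0, "tz": 5, "ax": 0, "ay": 0, "az": 0, "claw": -1}, {"tx": 0, "ty": 0, "tz": 15, "ax": 0, "ay": 0, "az": 0, "claw": -1}, {"tx": 0, "ty": 0, "tz": 40, "ax": 0, "ay": 0, "az": 0, "claw": -1}, {"tx": 0, "ty": 0, "tz": 45, "ax": 0, "ay": 0, "az": 0, "claw": -1}, {"tx": 0, "ty": 0, "tz": 45, "ax": 0, "ay": 0, "az": 0, "claw": -1}, {"tx": 0, "ty": -45, "tz": 20, "ax": 0, "ay": 0, "az": -5, "claw": -1}, {"tx": 0, "ty": -45, "tz": 0, "ax": 0, "ay": 0, "az": -5, "claw": -1}, {"tx": 0, "ty": -45, "tz": 0, "ax": 0, "ay": 0, "az": -5, "claw": -1}, {"tx": 0, "ty": -45, "tz": 0, "ax": 0, "ay": 0, "az": -5, "claw": -1}, {"tx": 0, "ty": -45, "tz": 0, "ax": 0, "ay": 0, "az": -5, "claw": -1}, {"tx": -5, "ty": -45, "tz": 0, "ax": 0, "ay": 0, "az": -5, "claw": -1}, {"tx": -5, "ty": -45, "tz": 0, "ax": 0, "ay": 0, "az": -5, "claw": -1}]}}

```text
time_s: 14.75
tcp_pos: [0.4651, -0.2744, 0.2002]
eef_rot: [-180.0, 0.1, -22.8]
contact_force: [1.0, 0.6, -0.8]
gripper_width: 0.0005
```

>>> {"op": "step_arm", "data": {"increments": [{"tx": -10, "ty": -45, "tz": 0, "ax": 0, "ay": 0, "az": -5, "claw": -1}, {"tx": -20, "ty": -40, "tz": 0, "ax": 0, "ay": 0, "az": -5, "claw": -1}, {"tx": -20, "ty": -40, "tz": 0, "ax": 0, "ay": 0, "az": -5, "claw": -1}, {"tx": 0, "ty": 0, "tz": 0, "ax": 0, "ay": 0, "az": 0, "claw": -1}, {"tx": 0, "ty": 0, "tz": 0, "ax": 0, "ay": 0, "az": 0, "claw": -1}]}}

```text
time_s: 15.25
tcp_pos: [0.4148, -0.3984, 0.1999]
eef_rot: [-180.0, 0.1, -37.8]
contact_force: [-0.2, 0.4, -0.3]
gripper_width: 0.0007
```

```bash
python3 look.py pics/a7.png; python3 lev.py; python3 - <<'E'
from plant import optics
from h import *
import pickle
d=pickle.load(open("c0.pkl","rb"))
a=[]
for n in d:
    c=optics.capture(n); a.append(c["image"]); print(n,"green blob before/after",[max(blobs(x,(45,100,50),(80,255,255))[0],key=lambda b:b[1]) for x in(d[n],c)])
cv2.imwrite("pics/a8.png",np.hstack([cv2.resize(x,(400,300),interpolation=cv2.INTER_AREA) for x in a]))
E
```

```text
top orange [247.6 196.6] 15 [0.6484 0.1589 0.027 ] bearing 52.4
top green [286.8 261.9] 93 [0.4769 0.0425 0.034 ] bearing -166.3
side red [246.6 249.8] 14 [0.638  0.1498 0.04  ] bearing 53.9
side orange [241.1 258.1] 14 [0.6472 0.1627 0.027 ] bearing 54.0
side green [331.4 222.6] 105 [0.4755 0.0406 0.034 ] bearing -165.5
[0.73445836 0.04614051 0.65506031] [ 0.41594804 -0.39729054  0.20041386] [-1.79994599e+02  5.90338931e-02 -3.75791502e+01]
top lever top 81 [0.6266 0.1291 0.1031] r 0.0791 bearing 51.7
top button [0.4756 0.042  0.0437] 93
side lever top 119 [0.6266 0.1335 0.1018] r 0.0826 bearing 53.6
side button [0.4759 0.0496 0.0424] 118
top green blob before/after [(array([286.82795699, 261.90322581]), np.int32(93)), (array([286.82795699, 261.90322581]), np.int32(93))]
side green blob before/after [(array([331.41346154, 222.54807692]), np.int32(104)), (array([331.47115385, 222.53846154]), np.int32(104))]
```

View pics/a7.png

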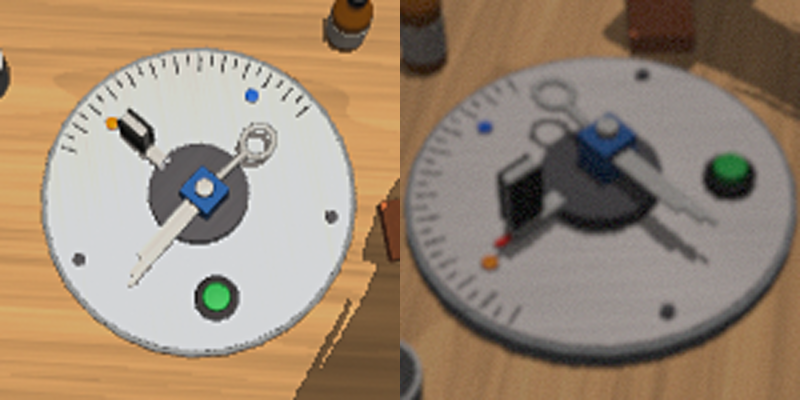

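View pics/a8.png

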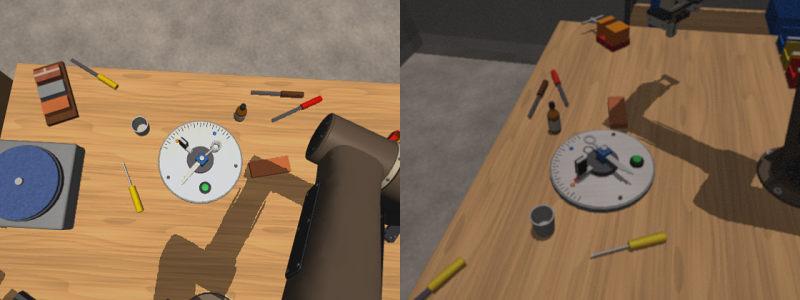

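The pointer (503,241) is aimed at the orange magnet (490,262). The green button is up, at the same pixel as at the start. Bottle, stone, screwdriver and cup are where they stood, and the arm is clear. I hand in.

```bash
python3 -c "
from plant import r
print(r.close_job())"
```

```text
the job is handed in; nothing more can be done
None
```

The lever is set on the orange magnet, the lock button was pressed fully and is up again, and the job is handed in at about 15 s of the 48 s allowed; no verdict was reported.

- **Lever:** I pushed on pad_right with shut fingertips, about 40° anticlockwise. After the press, the lever read 51.7° against the magnet's 52.4° in the top view. In the side view it read 53.6° (pointer 53.9°) against 54.0°. That puts it about 1 mm off the magnet's centre, within the 7 mm allowed.
- **Button:** The force rose with the spring from about 3 to 6 N, then jumped to 22 N at the stop. Afterwards the button was at the same pixels as at the start in both views.
- **Loose things:** The bottle, stone, screwdriver and cup looked unmoved by eye in both views; I did not measure them. The arm ended well clear of everything.
- **Disagreements:**
  - The two cameras differ by 2–4 mm in y, so I compared bearings only within one view.
  - The shut fingertips met the button about 24 mm later than the 19 mm overhang implied, so I found contact by force.

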